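# Set the dryer timer and hold the tester on the red terminal

### The job

For a live check of the dryer's control console, press the timer dial down to free it from off, turn it clockwise until its pointer is at the green sticker, and let go so that it springs up. Then take the pen tester out of its dock and hold it upright with its tip on the brass contact of the red terminal, pressing lightly so that the sprung tip goes about half way in, and touch no other terminal with it. Finish while still holding it there, and leave everything else where it stands.

Things in the scene. Friction and masses are not known exactly. Their poses are not given: they have to be found in the camera images.
- console: Dryer control console, white box 130 x 540 x 70 mm, face up, fixed. Origin: middle of underside; x away from the robot (12 o'clock of the dial), y along its length to the dial end, z up. Face 70 mm up; timer axis at y +150 mm; three small knobs (16 mm radius, 20 mm tall) at y +55, +5, -40 mm; open window 66 x 132 mm at y -150 mm with four terminals.
- timer_grip (a point): On the timer dial's axis, at the height to grip: 37 mm above the face (107 mm above the bench) with the dial up. Dial: silver skirt, radius 32 mm, top 14 mm above the face, with a cream finger bar 46 mm long, 13 wide, 32 tall, top 46 mm above the face. Turns with the dial: x runs along the bar to the pointer end (black line), z up.
- timer_press (a joint): How far the dial is pressed down against its spring, m: 0 up, 0.006 fully down. It takes about 3 N to begin and 8 N to be fully down, and springs up when let go.
- timer (a joint): Turn of the dial clockwise from above, rad; 0 = off, pointer along the console's x. Locked at off (0.1 rad of play) until pressed down 4.5 mm or more; past 0.5 rad it is clear of the lock, turns pressed or not, and stays where left (drag about 0.04 N m).
- set_mark: Green round sticker of 11 mm on the console's face beside the dial, marking where the pointer must go. Origin on the dial's axis at face height; its x axis points from the dial's axis towards the sticker, whose centre is 44 mm out. It lies 0.85 to 1.4 rad clockwise of off.
- term_red: Red terminal, one of four in the window, 27 mm apart along the console's y, in changing order: plastic body 40 x 23.5 mm, round brass contact 17 mm across. Origin: middle of the contact's top, 66 mm above the bench, 4 mm below the face; axes as the console's. A screw lies 18 mm behind the contact (+x). Black ribs 2.5 mm thick between terminals rise 2 mm above the contacts.
- dock: Grey bench dock for the tester, 84 x 84 mm, its top 60 mm above the bench, fixed; a 22 mm hole goes straight down its middle. Origin at the middle of its underside. It stands to the left or the right of the robot's front.
- tester: Pen-shaped voltage tester, upright in the dock, loose, about 90 g. Origin on its axis at the underside of its collar, z up along it. Orange round barrel 21 mm across from 8 to 78 mm (the top); black collar 30 mm across from 0 to 8 mm, resting on the dock's top; below it a black nose 19 mm across and the steel tip, its end 56 mm below the origin.
- probe_tip (a joint): How far the tester's sprung tip is pushed in, m: 0 free, 0.008 at its stop. Its spring gives about 0.4 N at the start, 2.8 N half way, 5.2 N at the stop.
- probe_end (a point): The very end of the steel probe tip (2.4 mm radius, rounded); 56 mm below the tester's origin when the tip is free.
- term_blue: The blue terminal; same form, size and origin as the red one. Not to be touched.
- term_yellow: The yellow terminal; same form, size and origin as the red one. Not to be touched.
- term_white: The white terminal; same form, size and origin as the red one. Not to be touched.
- spray_can: Loose blue spray can, 49 mm diameter, 122 mm tall, in the mirror place of the dock on the other side. Origin: middle of its underside. A bystander.
- screw_dish: Loose steel dish with brass screws, 84 mm diameter, 22 mm tall. Origin: middle of its underside. A bystander.
- old_knob: Loose worn dial knob with black bar, 64 mm diameter, 34 mm tall. Origin: middle of its underside. A bystander.
- terminal_cover: Loose white cover plate of the service window, 70 x 134 x 5 mm, lying to the right of the console. Origin: middle of its underside. A bystander.
- screwdriver: Loose screwdriver with red handle, 200 mm long, lying to the left of the console. Origin: at its middle, on the bench. A bystander.
Things that resemble listed ones, but are neither listed nor needed, are in the scene too. What is shaped like the tester but blue is not meant.

How it is judged:
By the outcome, as a careful person would: the job done as asked, in the order asked, and still so for the second after the job is handed in, while the arm keeps its last pose, push and grip.
It also fails if it takes over 58 s, if anything falls off the work surface, if the arm or the gripper's body presses on something with over 40 N, if the wrist force passes 120 N, or if a joint passes its speed limit or range.

### The arm

A 6-joint arm with a two-finger parallel gripper is mounted at the origin on the work surface. World frame = base frame: x ahead of the robot, y to its left, z up, the work surface at z = 0. Lengths are in m, angles in rad, forces in N, time in s.
With the tool pointing down it reaches from about 0.375 to 0.75 m from the base axis. Payload 9 kg.
Tool frame: the origin (TCP) lies at the very end of the fingers, on their centre line; the grasp point (between the pads) lies 19 mm behind it (bot.grip_depth is the distance from the TCP to the grasp point, in m); z points along the fingers, y is the line along which they close (so a half turn about z gives the same grasp; the last joint's range is limited). The gripper opens to 85 mm and grips with 20 to 120 N. Pads are 22 mm wide; open, the fingers measure 114 mm over their backs; the gripper's body (76 mm by 85 mm) begins 54 mm behind the grasp point. The pads swing forward as they close: fully open they stand 13 mm farther back than shut.
Start: joints at [0.931, 0.104, 0.097, 1.564, 0, 1.353], TCP at [0.246, 0.547, 0.231] pointing down, gripper open.
Joint ranges: [-2.99, 2.99], [-0.84, 1.86], [-1.1, 1.16], [-1.84, 2.11], [-1.51, 1.56], [-3.14, 3.14]. Speed limits (rad/s): [2.22, 2.22, 2.57, 3.14, 3.14, 3.14].

### API

Orientations are given as a unit quaternion [x, y, z, w].
In Python, from bench import bot gives the robot as it stands. Calls block until the motion is done:
- bot.move_ptp(position, orientation): joint-space move of the TCP to a pose.
- bot.servo_line(position, orientation=None, speed=0.15, until_force=None): straight line of the TCP; orientation=None keeps the orientation; speed is the mean speed in m/s. With until_force (N) it stops when the force on the tool has changed by that much, and returns True; else False.
- bot.move_joints(angles): joint-space move.
- bot.set_gripper(opening, grasp_force=None): opening from 0.0 (shut) to 1.0 (fully open); grasp_force is the grip in N (None keeps the last); returns when the fingers have stopped.
- bot.hold(seconds).
- bot.ik(position, orientation): joint angles nearest the present ones, or None.
- bot.camera(name): name is "side" or "top" or "wrist"; returns (picture, depth): 480x640x3 uint8, red, green, blue; 480x640 float32, m along the optical axis (not along the pixel's ray), 0 where there is no reading.
- bot.camera_info(name): a dict with "fx", "fy", "cx", "cy" (pixels), "R" (3x3) and "t" (3): a world point X has camera coordinates R X + t; the wrist camera has in their place "mount" (4x4, takes a point from camera to tool coordinates, whose origin is the TCP and whose axes are the flange's). Camera axes: x right, y down, z forward; pixel columns grow to the right and rows downward; lengths in m; the calibration is good to about 2 mm. The wrist camera is an equidistant fisheye: a pixel r from the principal point sees the ray r / f radians off the axis. A picture is of the moment at which its call begins: read the wrist's pose just before it. camera_info takes no time and is no camera call.
A pose or a line that the arm cannot do raises bot.MotionError and nothing moves.
- bot.sign_off(): hands the job in; it is judged then, once.
Trained networks look in the newest picture that a camera, given by its name, has taken for a name from the list of things; names that differ only in an ending like _2 or _b are one class to them, and where a whole thing is asked for, a point or a joint stands for the part that bears it (a point fixed in the world has none). Each returns a list of dicts, best first, with "p" (0 to 1); they miss things now and then, are a little off and sometimes report something else, mostly with a low value. They report only what shows in the picture. A call takes as long as a camera call. They do not tell look-alikes from the thing itself.
- bot.find_in(target, camera): "position" ([column, row] in pixels, amid what is visible of it).
- bot.cut_out(target, camera): "pixels" (480x640 bool, what is visible of it) and "position" ([column, row] in pixels, amid what is visible of it).
- bot.tip_of(target, camera): "position" ([column, row] in pixels: a listed point, or the origin of a listed thing).
Readings, each from a call of its own:
- bot.current_t(): time.
- bot.current_q(): joint angles.
- bot.current_qd(): joint speeds.
- bot.current_effort(): joint torques, N m.
- bot.current_tool_pos(): TCP position.
- bot.current_ee_rot(): TCP orientation.
- bot.current_wrist_force(): force on the tool from outside, world axes, zero at the start.
- bot.current_ft_torque(): the same for the moment, N m.
- bot.current_opening(): opening from 0.0 (shut) to 1.0 (fully open).
- bot.current_grip_force(): force on a finger pad.
Only numpy, scipy, OpenCV 4.12 (cv2) and the standard library are available. Lean on these libraries where they do the work, as an engineer would, in place of code of your own. Each camera call takes 0.05 s, during which the arm holds its last target. There are 200 camera calls.

## Working session

There is one attempt and no reset: what is moved stays moved. The work goes in short steps, each a Python script; the robot and the scene stay as the last script left them, time stands still between calls to the robot, and variables do not carry over. Pictures are saved under pics/ and viewed, at most 10 in all, crops included, and the job is handed in when it is done.

```bash
mkdir -p pics
cat > h.py <<'E'
import numpy as np, cv2
from bench import bot
from scipy.spatial.transform import Rotation as Ro
def ray(cam,uv,z):
    "fixed camera pixel -> world point at height z"
    i=bot.camera_info(cam);R=np.array(i["R"]);t=np.array(i["t"])
    d=R.T@np.array([(uv[0]-i["cx"])/i["fx"],(uv[1]-i["cy"])/i["fy"],1]);c=-R.T@t
    return c+d*(z-c[2])/d[2]
def wray(uv,z,p,q):
    i=bot.camera_info("wrist");M=np.array(i["mount"])
    v=np.array([(uv[0]-i["cx"])/i["fx"],(uv[1]-i["cy"])/i["fy"]]);th=np.linalg.norm(v)
    d=np.array([*(v/th*np.sin(th)),np.cos(th)]) if th>0 else np.array([0,0,1.])
    R=Ro.from_quat(q).as_matrix();c=R@M[:3,3]+p;d=R@M[:3,:3]@d
    return c+d*(z-c[2])/d[2]
def save(n,im): cv2.imwrite(f"pics/{n}.png",im[:,:,::-1])
def down(yaw):
    "tool z down; tool y (closing line) at world angle yaw"
    y=np.array([np.cos(yaw),np.sin(yaw),0]);z=np.array([0,0,-1.]);x=np.cross(y,z)
    return Ro.from_matrix(np.c_[x,y,z]).as_quat()
E
python3 - <<'E'
from h import *
np.set_printoptions(precision=4,suppress=True)
im,d=bot.camera("top");save("top",im)
im2,_=bot.camera("side");save("side",im2)
H=dict(console=.07,timer_grip=.107,set_mark=.07,term_red=.066,term_blue=.066,term_yellow=.066,term_white=.066,dock=0.06,tester=.06,spray_can=0)
for n,z in H.items():
    for c in("top","side"):
        for r in bot.tip_of(n,c)[:3]:
            zz={'console':0,'dock':0}.get(n,z)
            print(n,c,round(r["p"],2),np.round(r["position"],1),ray(c,r["position"],zz))
print(bot.camera_info("top"),bot.camera_info("wrist"),bot.current_t(),bot.current_ee_rot())
E
```

```text
console top 0.95 [321.2 198.1] [0.6264 0.0087 0.    ]
console top 0.59 [387.9 186.6] [ 0.6535 -0.1644  0.    ]
console side 0.88 [279.1 276.3] [0.6153 0.0125 0.    ]
console side 0.58 [361.3 315.1] [0.3968 0.0802 0.    ]
timer_grip top 0.95 [261.7 200. ] [0.6015 0.1506 0.107 ]
timer_grip side 0.6 [252.  296.7] [0.6175 0.1644 0.107 ]
set_mark side 0.7 [277.3 274.3] [0.5973 0.0632 0.07  ]
term_red top 0.43 [365.3 192.8] [ 0.6235 -0.1     0.066 ]
term_red side 0.4 [286.3 222.2] [ 0.6294 -0.1089  0.066 ]
term_red side 0.33 [288.3 215. ] [ 0.6322 -0.1353  0.066 ]
term_red side 0.26 [254.1 295.5] [0.6298 0.1307 0.066 ]
term_blue top 0.67 [376.3 189.2] [ 0.6321 -0.1275  0.066 ]
term_blue side 0.65 [286.7 218.3] [ 0.6326 -0.1227  0.066 ]
term_yellow top 0.52 [398.3 188.4] [ 0.6331 -0.182   0.066 ]
term_yellow side 0.65 [296. 201.] [ 0.6283 -0.1907  0.066 ]
term_white top 0.58 [385.6 188.8] [ 0.6327 -0.1505  0.066 ]
term_white side 0.59 [287.5 208.4] [ 0.6415 -0.1585  0.066 ]
dock top 0.86 [215.6 299.6] [0.3726 0.2775 0.    ]
dock side 0.57 [352.8 390.3] [0.3752 0.2696 0.    ]
dock side 0.2 [
[... 315 characters left out ...]
can side 0.62 [384.5 220.6] [ 0.3998 -0.2388  0.    ]
spray_can side 0.59 [284.1 221.9] [ 0.6605 -0.1732  0.    ]
{'fx': 578.8084394390139, 'fy': 578.8084394390139, 'cx': 333.8378906888856, 'cy': 233.72423949037753, 'R': array([[-0.023 , -0.9995,  0.0199],
       [-0.9886,  0.0198, -0.1491],
       [ 0.1486, -0.0231, -0.9886]]), 't': array([-0.0094,  0.5274,  1.3969])} {'fx': 371.64829954431775, 'fy': 371.64829954431775, 'cx': 319.6659166536225, 'cy': 238.44814392288788, 'mount': array([[ 0.0004, -0.9449, -0.3274,  0.0853],
       [ 1.    ,  0.0005, -0.0003,  0.0004],
       [ 0.0004, -0.3274,  0.9449, -0.144 ],
       [ 0.    ,  0.    ,  0.    ,  1.    ]])} 1.1 [0.2093 0.9778 0.     0.    ]
```

Run:
```python
import cv2
a=cv2.imread("pics/top.png")[130:370,170:490]
cv2.imwrite("pics/topc.png",cv2.resize(a,None,fx=2.5,fy=2.5,interpolation=cv2.INTER_CUBIC))
```

```text
(no output)
```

View pics/topc.png

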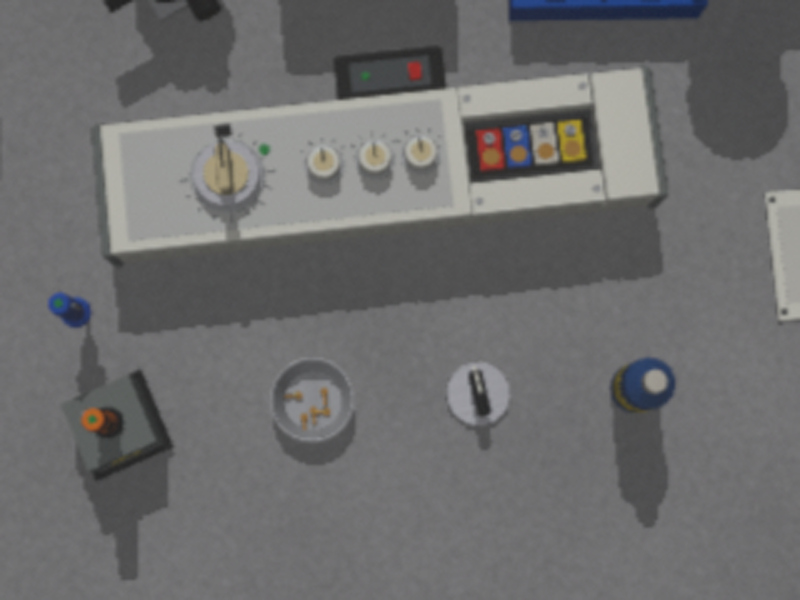

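View pics/side.png

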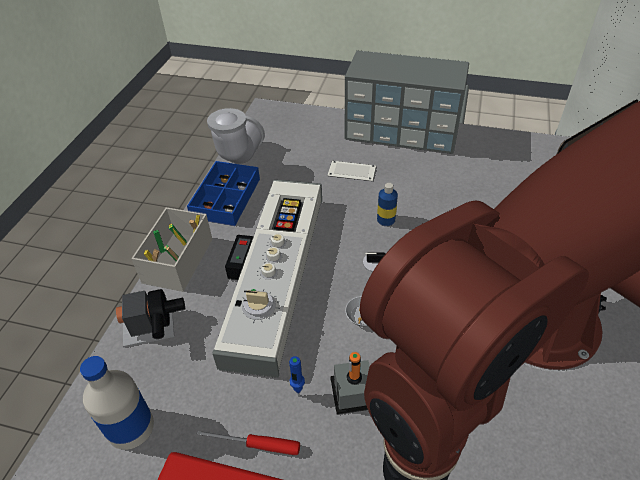

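The top crop shows the timer dial at full-picture pixel (261,200), the green sticker at (276,190), and the terminals left to right as red (366,193), blue, white, yellow. There are two pens. The orange one in the dock at (207,298) fits the tester. The blue one at (194,252) is the look-alike. The side view confirms this, with orange in the grey dock and blue standing free.

Next I check reach and take wrist close-ups.

Run:
```python
from h import *
np.set_printoptions(precision=3,suppress=True)
for s in (-1,1):
    for y in (.08,.08-1.4): print(s,y,bot.ik([.601,.15,.09],down(y+s*np.pi/2)))
    print(bot.ik([.623,-.1,.16],down(.08+s*np.pi/2)), bot.ik([.37,.272,.11],down(.6+s*np.pi/2)))
# look poses
def look(n,p,yaw,names):
    bot.move_ptp(p,down(yaw)); bot.hold(.2)
    P=np.array(bot.current_tool_pos());q=bot.current_ee_rot()
    im,_=bot.camera("wrist");save(n,im);np.savez("pics/"+n,P=P,q=q)
    for k,z in names.items():
        for r in bot.tip_of(k,"wrist")[:3]: print(n,k,round(r["p"],2),np.round(r["position"]),wray(r["position"],z,P,q))
psi=.08+np.pi/2
look("w_dial",[.60,.10,.24],psi,dict(timer_grip=.107,set_mark=.07,term_red=.066,term_blue=.066,term_white=.066,term_yellow=.066))
print(bot.current_t(),bot.current_q())
```

```text
-1 0.08 [ 0.034  0.184 -0.072  1.314  0.     3.095]
-1 -1.3199999999999998 [ 0.034  0.184 -0.072  1.314  0.    -1.788]
[-0.366  0.196  0.069  1.443  0.     2.696] [ 0.348 -0.327 -0.524  1.373  0.     2.889]
1 0.08 [ 0.034  0.184 -0.072  1.314  0.    -0.046]
1 -1.3199999999999998 [ 0.034  0.184 -0.072  1.314  0.     1.354]
[-0.366  0.196  0.069  1.443  0.    -0.446] [ 0.348 -0.327 -0.524  1.373  0.    -0.252]
w_dial timer_grip 0.91 [390. 245.] [0.611 0.159 0.107]
w_dial set_mark 0.73 [53. 21.] [ 0.416 -0.18   0.07 ]
w_dial term_red 0.64 [115. 220.] [ 0.623 -0.1    0.066]
w_dial term_red 0.42 [ 92. 221.] [ 0.625 -0.13   0.066]
w_dial term_blue 0.89 [ 94. 223.] [ 0.627 -0.127  0.066]
w_dial term_white 0.93 [ 76. 223.] [ 0.629 -0.152  0.066]
w_dial term_yellow 0.68 [ 94. 223.] [ 0.627 -0.128  0.066]
w_dial term_yellow 0.6 [ 60. 225.] [ 0.633 -0.176  0.066]
3.7 [-0.049  0.132  0.143  1.582 -0.    -0.13 ]
```

View pics/w_dial.png

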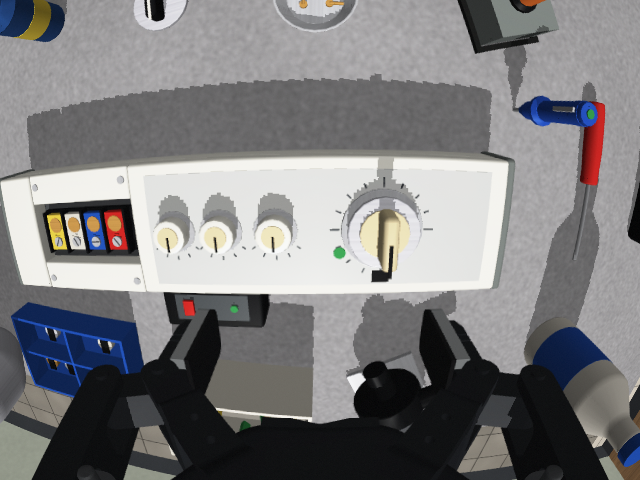

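The wrist view shows the green sticker at (339,253), the dial bar at (388,238) pointing away from the robot to off at (382,275), and the terminals: red at (117,225), then blue, white, yellow. I compute the geometry from this picture.

Run:
```python
from h import *
np.set_printoptions(precision=4,suppress=True)
im=cv2.imread("pics/w_dial.png");f=np.load("pics/w_dial.npz");P,q=f["P"],f["q"]
W=lambda uv,z:wray(uv,z,P,q)[:2]
hsv=cv2.cvtColor(im,cv2.COLOR_BGR2HSV)
g=cv2.inRange(hsv,(45,100,50),(85,255,255));g[:230]=0;g[280:]=0
n,_,st,c=cv2.connectedComponentsWithStats(g);
for k in range(1,n): print("green",st[k],c[k],W(c[k],.07))
s=hsv.copy()
# cream bar
m=cv2.inRange(hsv,(15,40,120),(32,160,255));n,l,st,c=cv2.connectedComponentsWithStats(m)
for k in range(1,n):
    if st[k,4]>60: print("cream",st[k],c[k],W(c[k],.116))
# bright console face corners and brass contacts
br=cv2.inRange(hsv,(8,90,90),(25,255,255));br[:,150:]=0
n,l,st,c=cv2.connectedComponentsWithStats(br)
for k in range(1,n):
    if st[k,4]>20: print("brass",st[k],c[k],W(c[k],.066))
for e in [((131,164),(483,153)),((150,292),(490,287))]: 
    a,b=W(e[0],.07),W(e[1],.07);d=b-a;print("edge",a,b,np.arctan2(-d[0],d[1]))
a=im[150:310,290:480];b=im[190:300,20:160]
cv2.imwrite("pics/cr.png",np.hstack([cv2.resize(a,(475,400),interpolation=2),cv2.resize(b,(325,400),interpolation=2)]))
```

```text
green [334 247  11  11  98] [339.0102 252.3673] [0.6353 0.1218]
cream [325   0  19   7  81] [332.8025   2.6667] [0.4313 0.0969]
cream [360 211  20  46 630] [370.4714 233.4683] [0.6004 0.1404]
cream [ 382  210   28   62 1056] [394.0852 238.6155] [0.603  0.1594]
cream [ 68 217  12  16 154] [ 73.3831 224.539 ] [ 0.6123 -0.1166]
cream [ 87 217  13  15 147] [ 92.9592 223.7687] [ 0.6101 -0.0938]
cream [108 216  13  15 147] [114.0408 223.0952] [ 0.608  -0.0711]
cream [ 50 219  11  13 108] [ 55.1389 225.0463] [ 0.6143 -0.1395]
cream [204 227  22  22 344] [214.6831 237.1105] [0.6131 0.02  ]
cream [261 226  23  23 379] [272.029  236.4354] [0.6089 0.0655]
cream [158 228  20  22 312] [167.1154 237.875 ] [ 0.6171 -0.021 ]
brass [ 15   0  36  40 690] [37.8145 20.6362] [ 0.411  -0.2065]
brass [ 47 213  16  29 224] [ 55.6295 224.2589] [ 0.6319 -0.1823]
brass [107 215  14  17 175] [113.8457 223.    ] [ 0.6253 -0.1023]
brass [ 68 217  12  15 139] [ 73.3813 224.3813] [ 0.6303 -0.1559]
brass [ 87 217  13  15 148] [ 92.9189 223.7095] [ 0.6278 -0.129 ]
edge [ 0.5651 -0.0764] [0.5306 0.2427] 0.1075294903500117
edge [ 0.6955 -0.0653] [0.6614 0.2803] 0.09817021727130114
```

View pics/cr.png

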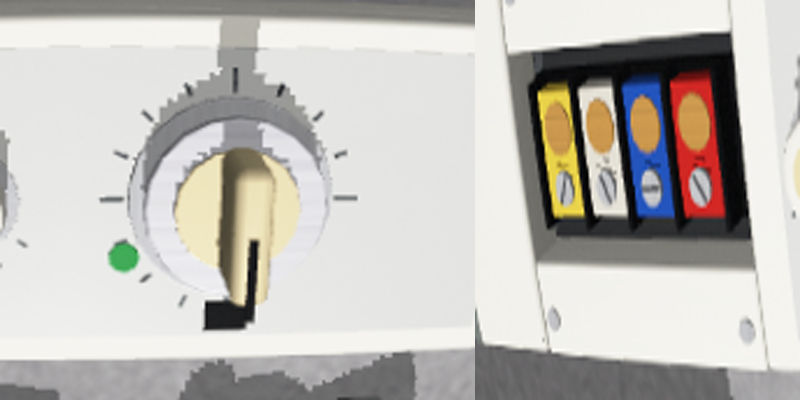

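The crop shows the bar at off, the green sticker clockwise of it, and the red terminal nearest the dial with its brass contact on the robot's side. Console yaw is about 0.095, the dial axis about (0.606, 0.156), and the sticker 45 mm out, which agrees with the given 44 mm. One closer look from straight above comes next.

Run:
```python
from h import *
np.set_printoptions(precision=4,suppress=True)
bot.set_gripper(.5,40)
bot.move_ptp([.605,.156,.165],down(.095+np.pi/2)); bot.hold(.2)
P=np.array(bot.current_tool_pos());q=bot.current_ee_rot()
im,_=bot.camera("wrist");save("w2",im);np.savez("pics/w2",P=P,q=q)
for k,z in dict(timer_grip=.107,set_mark=.07).items():
    for r in bot.tip_of(k,"wrist")[:2]: print(k,r["p"],r["position"],wray(r["position"],z,P,q))
hsv=cv2.cvtColor(im,cv2.COLOR_RGB2HSV);g=cv2.inRange(hsv,(45,100,50),(85,255,255))
n,_,st,c=cv2.connectedComponentsWithStats(g)
for k in range(1,n):
    if st[k,4]>40: print("green",st[k],c[k],wray(c[k],.07,P,q))
print(bot.current_t(),bot.current_q())
```

```text
timer_grip 0.92 [320.8, 266.7] [0.6095 0.157  0.107 ]
green [600  87  10  13 108] [604.6667  93.0463] [0.4637 0.3663 0.07  ]
green [261 268  15  15 160] [267.725  275.0688] [0.6359 0.1214 0.07  ]
green [153 330   9   9  58] [156.7759 333.8448] [0.7013 0.0286 0.07  ]
green [180 453  16  19 158] [187.4873 460.7342] [0.876  0.0357 0.07  ]
5.0 [ 0.0425  0.1758  0.0569  1.4502 -0.0001 -0.0517]
```

View pics/w2.png

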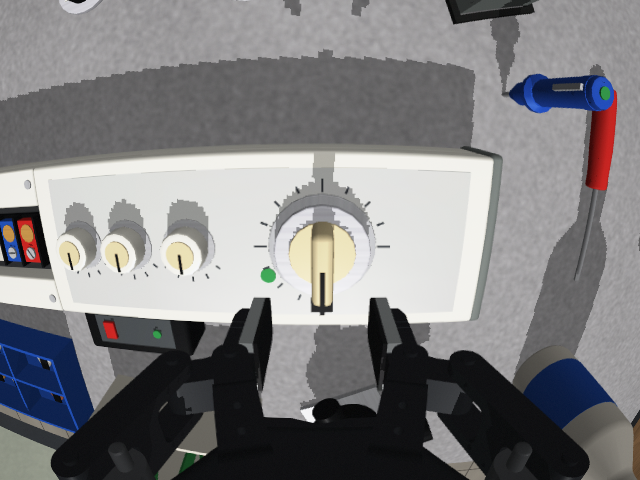

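The bar stands vertical in the picture at (321,265) between the open pads. The sticker is at (268,275), and the ±90° ticks are at (261,246) and (383,246). I take the axis from the ticks, then grip, press and turn.

Run:
```python
from h import *
np.set_printoptions(precision=4,suppress=True)
f=np.load("pics/w2.npz");P,q=f["P"],f["q"]
a=wray((261,246.5),.07,P,q);b=wray((383.5,246.5),.07,P,q);m=(a+b)/2
print(a,b,m,np.arctan2(-(b-a)[0],(b-a)[1]))
for ax in (m[:2],np.array([.6095,.157]),np.array([.606,.1565])):
    s=np.array([.6356,.1216])-ax;print(ax,np.linalg.norm(s),.095-np.arctan2(s[1],s[0]))
```

```text
[0.6144 0.1157 0.07  ] [0.6063 0.2007 0.07  ] [0.6104 0.1582 0.07  ] 0.09472903572112729
[0.6104 0.1582] 0.04447086246354541 1.0626761334554433
[0.6095 0.157 ] 0.04398147337231895 1.0304805740715894
[0.606  0.1565] 0.045762102224438994 0.9623845132123939
```

Run:
```python
from h import *
np.set_printoptions(precision=4,suppress=True)
Q=down(.095+np.pi/2);ax=[.6097,.1577]
bot.servo_line([*ax,.165],Q,speed=.1)
print(bot.servo_line([*ax,.089],Q,speed=.08,until_force=10))
bot.set_gripper(0,60); print(bot.current_opening(),bot.current_grip_force(),bot.current_tool_pos(),bot.current_wrist_force())
print(bot.servo_line([*ax,.0815],Q,speed=.02,until_force=14))
print(bot.current_tool_pos(),bot.current_wrist_force(),bot.current_opening(),bot.current_t())
```

```text
False
0.140701899348286 62.7170205116272 [0.6101 0.1573 0.0896] [ 0.4136 -2.3676  1.1291]
True
[0.6102 0.1572 0.0839] [-1.7892 -1.598   7.1154] 0.13521450805837196 7.0917
```

Run:
```python
from h import *
np.set_printoptions(precision=4,suppress=True)
Q=down(.095+np.pi/2)
p=bot.current_tool_pos()
bot.servo_line([p[0],p[1],.0825],Q,speed=.01)
print(bot.current_tool_pos(),bot.current_wrist_force())
j=np.array(bot.current_q());ok=True
for a in (.3,.7,1.05):
    t=j.copy();t[5]+=a;bot.move_joints(t)
    print(bot.current_q()[5]-j[5],bot.current_tool_pos(),bot.current_wrist_force(),bot.current_ft_torque())
p=bot.current_tool_pos()
bot.set_gripper(.5,40);bot.servo_line([p[0],p[1],.17],speed=.12);bot.hold(.2)
P=np.array(bot.current_tool_pos());q=bot.current_ee_rot()
im,_=bot.camera("wrist");save("w3",im);np.savez("pics/w3",P=P,q=q)
for k,z in dict(timer_grip=.107,set_mark=.07).items():
    for r in bot.tip_of(k,"wrist")[:2]: print(k,r["p"],r["position"],wray(r["position"],z,P,q))
hsv=cv2.cvtColor(im,cv2.COLOR_RGB2HSV);g=cv2.inRange(hsv,(45,100,50),(85,255,255))
n,_,st,c=cv2.connectedComponentsWithStats(g)
for k in range(1,n):
    if st[k,4]>40: print("green",st[k],c[k],wray(c[k],.07,P,q))
print(bot.current_t())
```

```text
[0.6102 0.1573 0.0837] [-5.4728 -2.309  13.1214]
0.30050919322502695 [0.6102 0.1572 0.084 ] [-2.4209 -4.0779  7.2231] [-0.7596  0.4995 -0.0214]
0.7003720759096767 [0.6102 0.1571 0.084 ] [-1.6399 -3.6041  6.9348] [-0.8975  0.5104 -0.029 ]
1.0504461644173126 [0.6102 0.157  0.084 ] [-2.9493 -3.9785  7.9863] [-0.9451  0.5095  0.0462]
timer_grip 0.91 [321.1, 258.6] [0.6095 0.1584 0.107 ]
green [321 402   9   7  53] [325.4151 405.0189] [0.7037 0.0327 0.07  ]
green [455 444  22  36 342] [465.1491 463.3129] [0.8987 0.0334 0.07  ]
10.2417
```

View pics/w3.png

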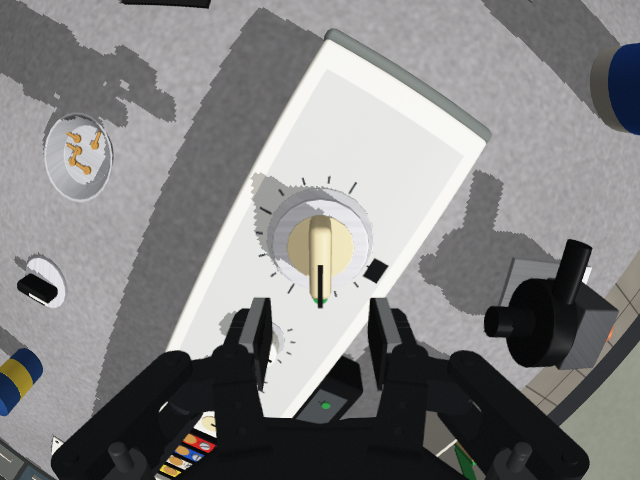

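The dial bar and its line (320,285) now lie over the green sticker, which just shows at (320,301). Computed, the pointer is at -0.955 rad and the sticker at -0.949. On to the tester.

Run:
```python
from h import *
np.set_printoptions(precision=4,suppress=True)
p=bot.current_tool_pos();bot.servo_line([p[0],p[1],.24],speed=.2)
bot.move_ptp([.37,.273,.24],down(.6+np.pi/2)); bot.hold(.2)
P=np.array(bot.current_tool_pos());q=bot.current_ee_rot()
im,_=bot.camera("wrist");save("w4",im);np.savez("pics/w4",P=P,q=q)
for r in bot.tip_of("tester","wrist")[:3]: print(r["p"],r["position"],wray(r["position"],.06,P,q))
for r in bot.tip_of("dock","wrist")[:3]: print("dock",r["p"],r["position"],wray(r["position"],0,P,q))
for r in bot.cut_out("tester","wrist")[:3]:
    h=im[r["pixels"]].mean(0);print(r["p"],r["position"],h)
hsv=cv2.cvtColor(im,cv2.COLOR_RGB2HSV);m=cv2.inRange(hsv,(5,150,100),(18,255,255))
n,_,st,c=cv2.connectedComponentsWithStats(m)
for k in range(1,n):
    if st[k,4]>150: print("orange",st[k],c[k],wray(c[k],.10,P,q),wray(c[k],.138,P,q))
print(bot.current_t())
```

```text
0.65 [283.2, 312.4] [0.4785 0.3029 0.06  ]
0.64 [318.5, 212.1] [0.3725 0.2738 0.06  ]
dock 0.73 [320.6, 199.1] [0.3729 0.2765 0.    ]
dock 0.27 [62.4, 55.0] [ 0.3916 -0.0832  0.    ]
0.94 [319.3, 224.8] [126.1194  90.5203  45.0961]
0.72 [96.8, 292.5] [190.2098 189.4648 185.0095]
0.7 [281.9, 332.9] [ 34.0714  66.3669 131.2887]
orange [305 204  27  23 252] [320.5476 214.9722] [0.3646 0.2706 0.1   ] [0.356  0.2646 0.138 ]
orange [304 225  29  29 471] [319.0531 237.2166] [0.3807 0.2801 0.1   ] [0.3699 0.2728 0.138 ]
12.2833
```

View pics/w4.png

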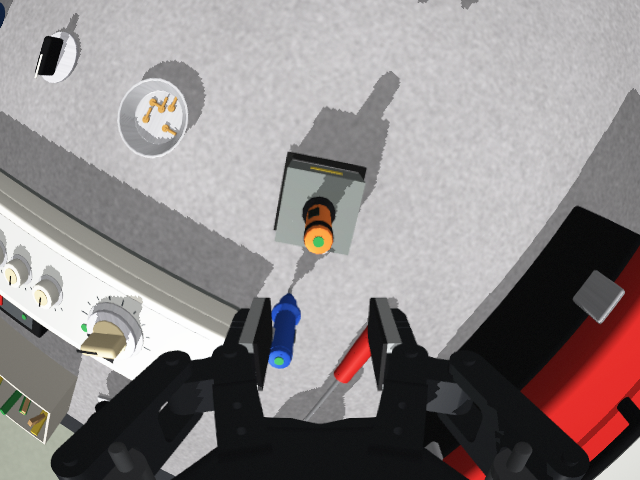

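Two pens are visible, orange in the dock at (319,225) and blue standing free at (283,330). The orange one is the tester, with its top centre at (318,241). The finger path is clear of the blue pen, so I grip and lift.

Run:
```python
from h import *
np.set_printoptions(precision=4,suppress=True)
f=np.load("pics/w4.npz");a=wray((318.5,241),.138,f["P"],f["q"]);print(a)
Q=down(.6+np.pi/2);x,y=(a[:2]+np.array([.3725,.2738]))/2
bot.servo_line([x,y,.24],Q,speed=.15)
print(bot.servo_line([x,y,.088],Q,speed=.12,until_force=10))
bot.set_gripper(0,40);print(bot.current_opening(),bot.current_grip_force(),bot.current_tool_pos(),bot.current_wrist_force())
bot.servo_line([x,y,.28],speed=.15)
print(bot.current_opening(),bot.current_grip_force(),bot.current_tool_pos(),bot.current_wrist_force(),bot.current_t())
print(bot.ik([.62,-.1,.2],down(.095+np.pi/2)))
```

```text
[0.3724 0.2741 0.138 ]
False
0.2384301484225565 38.89421224594116 [0.3728 0.2741 0.0886] [ 1.3003 -0.6241  2.578 ]
0.2345367513091809 38.99267613887787 [0.3722 0.2738 0.2791] [-1.0986 -0.4003 -0.862 ] 15.7
[-0.3678  0.1859  0.1295  1.5144  0.     -0.4628]
```

Run:
```python
from h import *
np.set_printoptions(precision=4,suppress=True)
Q=down(.095+np.pi/2)
bot.move_ptp([.626,-.1015,.28],Q);bot.servo_line([.626,-.1015,.19],Q,speed=.1);bot.hold(.2)
P=np.array(bot.current_tool_pos());q=bot.current_ee_rot()
print(P,bot.current_wrist_force())
im,_=bot.camera("wrist");save("w5",im);np.savez("pics/w5",P=P,q=q)
for k,z in dict(term_red=.066,term_blue=.066,term_white=.066,term_yellow=.066,probe_end=P[2]-.0846,tester=P[2]-.0286).items():
    for r in bot.tip_of(k,"wrist")[:2]: print(k,r["p"],r["position"],wray(r["position"],z,P,q))
print(bot.current_t())
a=im[120:420,180:480];save("w5c",cv2.resize(a,(600,600),interpolation=2))
bot.camera("side")
for r in bot.tip_of("probe_end","side"): print(r, ray("side",r["position"],P[2]-.0846))
```

```text
[ 0.6263 -0.1016  0.1907] [-0.6532 -0.1973 -1.1389]
term_red 0.78 [320.1, 226.0] [ 0.6244 -0.1009  0.066 ]
term_red 0.21 [318.6, 285.4] [ 0.6743 -0.0973  0.066 ]
term_blue 0.7 [282.5, 223.8] [ 0.6254 -0.1294  0.066 ]
term_white 0.63 [248.2, 224.1] [ 0.628  -0.1558  0.066 ]
term_yellow 0.64 [215.4, 226.6] [ 0.6324 -0.1819  0.066 ]
probe_end 0.41 [320.3, 249.0] [ 0.6278 -0.1004  0.1061]
tester 0.72 [316.0, 284.9] [ 0.6266 -0.1028  0.1621]
18.9583
```

View pics/w5c.png

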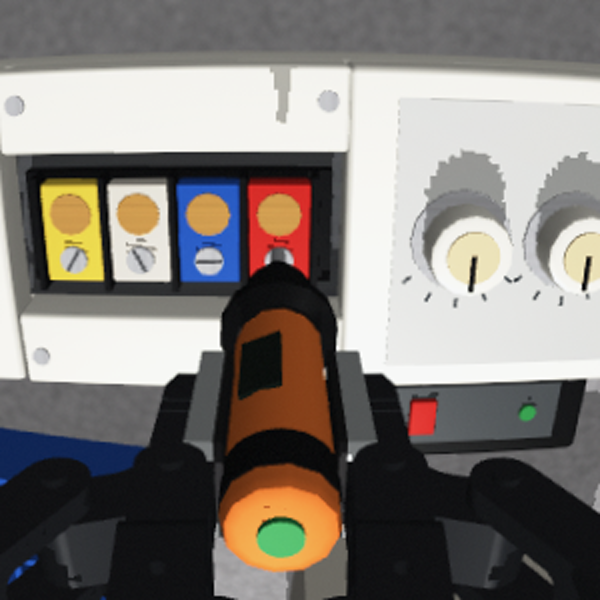

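The red contact is at crop (278,214), and the tester hangs upright just past it, with the nose end at (280,265). I shift about 2 mm towards the robot and go down, sensing force.

Run:
```python
from h import *
np.set_printoptions(precision=4,suppress=True)
x,y=.6238,-.1017
bot.servo_line([x,y,.19],speed=.05);bot.servo_line([x,y,.156],speed=.05);bot.hold(.3)
f=np.mean([bot.current_wrist_force() for _ in range(5)],0);print(bot.current_tool_pos(),f)
z=.153
for k in range(8):
    bot.servo_line([x,y,z],speed=.01);bot.hold(.15)
    d=np.array(bot.current_wrist_force())-f;print(z,bot.current_tool_pos()[2],d)
    if d[2]>2.2: break
    z-=.001
print(bot.current_opening(),bot.current_t())
im,_=bot.camera("wrist");save("w6",im)
save("w6c",cv2.resize(im[120:420,180:480],(600,600),interpolation=2))
```

```text
[ 0.6239 -0.1018  0.1563] [-0.6234  0.325  -0.8843]
0.153 0.1530326216661249 [ 0.5418 -1.3697  0.0924]
0.152 0.15200198318670932 [ 0.9416 -1.0983  0.0843]
0.151 0.15101872331660596 [ 0.2326  0.1406 -0.1962]
0.15 0.15008119877523604 [ 1.0008 -0.6485  0.9282]
0.149 0.149095809004196 [ 0.6331 -0.3109  1.3492]
0.148 0.14806829668074875 [ 1.8632 -0.7522  1.4816]
0.147 0.1470659641764114 [1.7356 0.5045 2.7967]
0.23240997833020904 23.4417
```

View pics/w6c.png

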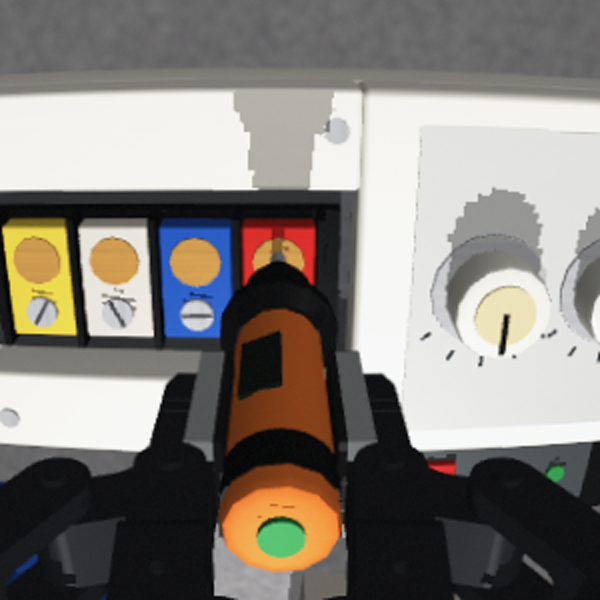

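The tip at (278,260) stands on the red contact, near its centre. I check the mean force before handing in.

Run:
```python
from h import *
F=[]
for _ in range(12): bot.hold(.08);F.append(bot.current_wrist_force())
print(np.mean(F,0)-[-.6234,.325,-.8843],np.std(F,0),bot.current_tool_pos(),bot.current_opening())
```

```text
[ 0.84347122 -0.60897896  2.49037629] [0.29464771 0.49330191 0.45240092] [ 0.62380555 -0.10170819  0.14698004] 0.2335376437864858
```

Run:
```python
from h import *
bot.servo_line([.6238,-.1017,.1466],speed=.01);bot.hold(.3)
print(bot.current_tool_pos(),bot.current_t());print(bot.sign_off())
```

```text
[ 0.62379611 -0.10168954  0.1465806 ] 25.0417
the job is handed in; nothing more can be done
None
```

I handed the job in at 25 s: the timer pointer is at the green sticker, and the gripper still holds the tester upright on the red contact, its tip about half way in (about 4 mm, judged from force and height).

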